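# Strike the microscope's arc lamp and hold the selector

## Task

Start the microscope's arc lamp at its control unit: press the white mains key, then the green cooling-fan key, then the yellow arming key, one at a time, each fully down and let up again before the next, and keep off the red stop key. Then grip the black strike selector and turn it clockwise, feeling the clicks, to the third stop from rest, which is the one for the burner fitted, and at no time past it towards the fourth, as that would ruin the burner. The selector springs back to rest if let go, so keep hold of it at the third stop: the program finishes while holding it there, with the loose things on the bench and on the unit left where they stand.

Things in the scene. Friction and masses are not known exactly. Their poses are not given: they have to be found in the camera images.
- unit: Arc-lamp control unit, cream steel case fixed to the bench, 230 mm deep (x) by 340 mm wide (y), flat deck 80 mm up. Origin: centre of its underside; x points away from the operator, y left, z up; turned up to 20 degrees. Row of four square keys 49 mm apart along y near its front edge, in any order; selector at the right; meter 78 x 100 mm, 13 mm high, far left, its needle swings with the selector
- key_white_top (a point): White (mains) key: centre of the top face of its cap, 25 x 25 mm, 94 mm above the bench; the cap stands 9 mm above its 34 mm black bezel
- key_green_top (a point): Green (cooling fan) key: centre of the top face of its cap, 25 x 25 mm, 94 mm above the bench; the cap stands 9 mm above its 34 mm black bezel
- key_yellow_top (a point): Yellow (arming) key: centre of the top face of its cap, 25 x 25 mm, 94 mm above the bench; the cap stands 9 mm above its 34 mm black bezel
- key_red_top (a point): Red (stop, leave alone) key: centre of the top face of its cap, 25 x 25 mm, 94 mm above the bench; the cap stands 9 mm above its 34 mm black bezel
- key_white (a joint): Travel of the white key (m): 0 up, 0.006 m fully down; sprung, 1.5 N to start and 5 N fully down, comes up by itself when let go
- key_green (a joint): Travel of the green key (m): 0 up, 0.006 m fully down; sprung, 1.5 N to start and 5 N fully down, comes up by itself when let go
- key_yellow (a joint): Travel of the yellow key (m): 0 up, 0.006 m fully down; sprung, 1.5 N to start and 5 N fully down, comes up by itself when let go
- key_red (a joint): Travel of the red key (m): 0 up, 0.006 m fully down; sprung, 1.5 N to start and 5 N fully down, comes up by itself when let go
- strike_grip (a point): Grip point of the strike selector, on its vertical axis, 113 mm above the bench: a dark bar 46 mm long, 14 mm thick, top 122 mm above the bench, on a 48 mm skirt (top at 88 mm) over a 92 mm black dial plate (top at 82 mm). The axes turn with it: x along the bar to the pointer end (white line on top), z up; pinch the bar across its y
- strike (a joint): Angle of the selector (rad): 0 at rest (pointer 56 degrees anticlockwise of the unit's x, at a red dot), grows clockwise seen from above. Five stops, white ticks, every 22.5 degrees: 0.393, 0.785, 1.178 (third), 1.571, 1.963. A spring turns it back to rest when let go. It takes 0.02 to 0.06 N m at a stop, rising to about 0.2 N m halfway to the next, then drops: the click
- canister: Objective canister, white with a black lid, 40 mm diameter, 46 mm high, standing loose on the deck of the unit at the back, between meter and selector (leave alone); origin at the centre of its underside
- oil: Amber oil bottle with black cap, 28 mm diameter, 62 mm high, on the bench just right of the unit (leave alone); origin at the centre of its underside
- slide_box: Blue slide box, 100 x 86 x 33 mm, on the bench just left of the unit (leave alone); origin at the centre of its underside
- petri: Glass dish with lid, 95 mm diameter, 16 mm high, on the bench behind the unit (leave alone); origin at the centre of its underside
- eyepiece: Bright metal eyepiece standing on the bench, 40 mm diameter, 52 mm high (leave alone); origin at the centre of its underside
- tissues: Green and white tissue box, 115 x 115 x 80 mm (leave alone); origin at the centre of its underside
- driver: Screwdriver with yellow handle, 170 mm long, 26 mm thick, lying along its x axis (leave alone); origin at the centre of its underside

How it is judged:
On the way, in this order (a step that is already met when the one before it is completed fails the run):
1. the white key is pressed fully down, alone (value of joint key_white above 0.0045 m and value of joint each of key_green, key_yellow, key_red below 0.0015 m), for 0.05 s.
2. the white key is up again and the green key is pressed fully down, alone (value of joint key_green above 0.0045 m and value of joint each of key_white, key_yellow, key_red below 0.0015 m), for 0.05 s.
3. the green key is up again and the yellow key is pressed fully down, alone (value of joint key_yellow above 0.0045 m and value of joint each of key_white, key_green, key_red below 0.0015 m), for 0.05 s.
4. all keys are up and the selector is held at its third stop (value of joint each of key_white, key_green, key_yellow, key_red below 0.0015 m and value of joint strike between 1.028 and 1.328 rad and contact force between the fingers and strike above 1 N), for 0.5 s.
At the end, for the whole second after the job is handed in: the fingers hold the selector (more than 1 N) at rest within 0.15 rad of its third stop (1.178 rad), all four keys are up (less than 1.5 mm down), and every loose thing is within 20 mm of where it stood (all of step 4 and velocity of joint strike between -0.1 and 0.1 rad/s and distance of each of canister, oil, slide_box, petri, eyepiece, tissues, driver from where it was at the start of the episode below 0.02 m); the arm keeps its last pose, push and grip.
It fails at once if the selector goes past its third stop, more than halfway to the fourth (value of joint strike above 1.38 rad).
It fails at once if the red key is pressed (value of joint key_red above 0.003 m).
It fails at once if a loose thing is disturbed (distance of any of canister, oil, slide_box, petri, eyepiece, tissues, driver from where it was at the start of the episode above 0.02 m).
It also fails if it takes over 61 s, if anything falls off the work surface, if the arm or the gripper's body presses on something with over 40 N, if the wrist force passes 120 N, or if a joint passes its speed limit or range.

## Robot

A 6-joint arm with a two-finger parallel gripper is mounted at the origin on the work surface. World frame = base frame: x ahead of the robot, y to its left, z up, the work surface at z = 0. Lengths are in m, angles in rad, forces in N, time in s.
With the tool pointing down it reaches from about 0.35 to 0.775 m from the base axis. Payload 7.3 kg.
Tool frame: the origin (TCP) lies on the centre line of the jaws, within the pads' length; the fingertips stand 17 mm ahead of it and the grasp point (between the pads) lies 2 mm behind it (robot.tip_extent is the distance from the TCP to the fingertips, in m); z points along the fingers, y is the line along which they close (so a half turn about z gives the same grasp; the last joint's range is limited). The gripper opens to 92 mm and grips with 3 to 60 N. Pads are 19 mm wide; open, the fingers measure 130 mm over their backs; the gripper's body (75 mm by 190 mm) begins 47 mm behind the grasp point.
Start: joints at [-1.299, 0.342, 1.524, -0, 1.275, -0.146], TCP at [0.213, -0.48, 0.244] pointing down, gripper open.
Joint ranges: [-2.53, 2.53], [-0.77, 2.02], [0.04, 2.7], [-1, 4.14], [0.28, 2.66], [-3.11, 3.11]. Speed limits (rad/s): [2.57, 2.57, 3.14, 3.14, 3.14, 3.14].

## Interface

Orientations are given as [roll, pitch, yaw] about the fixed x, y, z axes, in that order (R = Rz(yaw) Ry(pitch) Rx(roll)).
In Python, from cell import robot gives the robot as it stands.
- The arm moves only by the tool step_arm, never from a script. Its argument "motion" is a list of rows, each a list of 2 entries, a list of its own where there are three numbers: the shift along the tool's x, y, z in units of 60 mm (1.0 is 60 mm), then the turn about the tool's z in rad. In form: [[[x, y, z], spin], ...]. A call has 1 to 10 rows; each row is the pose to reach, as a shift and turn from the pose commanded when the call began, along the tool's axes at that moment; what a row does not reach only later rows make up. A row lasts 1/8 s, in which the tool goes at most 62.5 mm and 10.7 degrees, less where a joint would pass 70% of its speed; a pose out of reach is approached as far as the arm can. A call with a gripper value outside its range is refused whole. "hand" is the closure in counts, from 0 (fully open) to 255 (shut), set as the call begins (left out, the last holds). The fingers move at their own pace and stop on an object; "squeeze" is the grip in N (left out, the last holds). Time passes only in rows, so rows that repeat a pose let the fingers close. It gives the time, the measured TCP pose, the force, the opening and the grip force at its end, in the units of the state.
- robot.observe(): the state, without advancing time (a new reading comes with each control period).
- robot.read_camera(name): name is "side" or "top"; returns a dict with "pixels" (420x560x3 uint8, red, green, blue), "intrinsics" (3x3 intrinsics, pixels), "k1" (the pictures are not rectified: a ray, as slopes to the right and down, at radius r is drawn at 1 + k1 r^2 times it, then the intrinsics apply), "xyz" and "rotation" of the camera in the world. Camera axes: x right, y up, looking along -z (the intrinsics and any distortion apply to the point x, -y, -z); pixel columns grow to the right and rows downward; lengths in m; the calibration is good to about 2 mm. A picture is of the moment at which its call begins. There is no depth.
- robot.hand_in(): hands the job in; it is judged then, once.
The state is a dict: "time": time; "qpos": joint angles; "qvel": joint speeds; "joint_efforts": joint torques, N m; "tool_pos": TCP position; "tool_rot": TCP orientation; "contact_force": force on the tool from outside, world axes, zero at the start; "torque": the same for the moment, N m; "opening": finger opening in m; "grip_force": force on a finger pad.
Only numpy, scipy, OpenCV 4.12 (cv2) and the standard library are available. Lean on these libraries where they do the work, as an engineer would, in place of code of your own. Each camera call takes 0.05 s, during which the arm holds its last target. There are 200 camera calls.

## Working session

There is one attempt and no reset: what is moved stays moved. The work goes in short steps, Python scripts to look and compute and a tool call to move; the robot and the scene stay as the last step left them, time stands still between calls to the robot, and variables do not carry over. Pictures are saved under pics/ and viewed, at most 10 in all, crops included, and the job is handed in when it is done.

Besides the shell and the picture viewer there is one more tool, called after "Emit:" as name(argument=value, ...), one argument or row to a line, values as JSON. step_arm: Moves the arm, as the interface text tells. Its arguments: {"type":"object","properties":{"motion":{"type":"array"},"hand":{"type":"number"},"squeeze":{"type":"number"}},"required":["motion"]}

```bash
mkdir -p pics; ls
cat > h.py <<'E'
import numpy as np, cv2
from cell import robot
def grab(n,f):
    c=robot.read_camera(n); cv2.imwrite(f,c["pixels"][:,:,::-1]); np.savez(n+'.npz',**{k:np.array(v) for k,v in c.items()}); return c
def ray(c,u,v):
    K=np.array(c["intrinsics"]); k=float(c["k1"])
    d=np.array([(u-K[0,2])/K[0,0],(v-K[1,2])/K[1,1]]); p=d.copy()
    for _ in range(30): p=d/(1+k*(p@p))
    return np.array(c["rotation"])@np.array([p[0],-p[1],-1.])
def onz(c,u,v,z):
    r=ray(c,u,v); o=np.array(c["xyz"]); return o+r*(z-o[2])/r[2]
def proj(c,P):
    q=np.array(c["rotation"]).T@(np.array(P)-np.array(c["xyz"])); s=np.array([q[0],-q[1]])/-q[2]
    s=s*(1+float(c["k1"])*(s@s)); K=np.array(c["intrinsics"]); return K[0,0]*s[0]+K[0,2],K[1,1]*s[1]+K[1,2]
E
python3 - <<'E'
from h import *
for n in("top","side"):
    c=grab(n,f"pics/{n}0.png"); print(n,c["xyz"],c["rotation"],c["k1"],c["intrinsics"])
print(robot.observe(), robot.tip_extent)
E
```

```text
pics
top [ 3.71853084e-01 -8.77575133e-04  1.55616419e+00] [ 0.1594295  -0.0158777  -1.55476729] 0.049662184855047684 [[531.56625898   0.         262.48579451]
 [  0.         531.56625898 208.71212889]
 [  0.           0.           1.        ]]
side [ 0.43336541 -1.38615106  1.14247472] [ 0.9244045  -0.01592739 -0.09777902] -0.14955846030601233 [[509.8319081    0.         281.50131557]
 [  0.         509.8319081  216.50229282]
 [  0.           0.           1.        ]]
{'time': 0.1, 'qpos': array([-1.29898140e+00,  3.42656518e-01,  1.52491694e+00,  1.45522794e-06,
        1.27538941e+00, -1.46020312e-01]), 'qvel': array([ 0.00035687, -0.00241957, -0.00234094, -0.00079139,  0.00047492,
       -0.00027967]), 'joint_efforts': array([ 2.11248647e-03, -4.32004094e+01, -2.44693172e+01,  7.19942339e-02,
        5.25995472e-02, -3.97578367e-05]), 'tool_pos': array([ 0.21295612, -0.47950307,  0.24311423]), 'tool_rot': array([-3.14023722e+00, -2.00746088e-04,  4.17834677e-01]), 'contact_force': array([-0.01819687,  0.51187117, -0.33980276]), 'torque': array([0.0151708 , 0.01481383, 0.00621669]), 'grip_force': 0.0, 'opening': 0.0918979135572586} 0.017
```

View pics/top0.png

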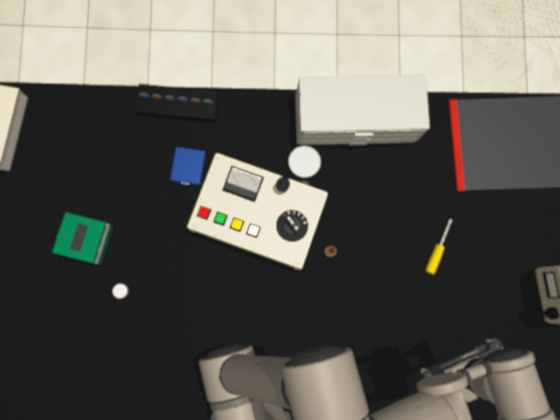

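View pics/side0.png

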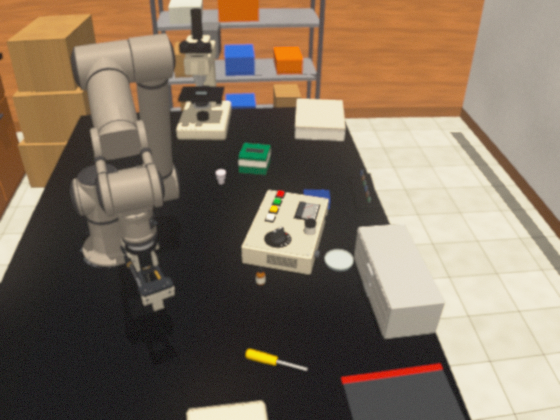

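The top view shows the keys red (204,212), green (220,218), yellow (237,224) and white (253,230), the selector at (292,225), the canister at (283,185) and the oil bottle at (331,251). The side view shows the same layout, with the selector at about (278,237).

```bash
cat >> h.py <<'E'
from scipy.spatial.transform import Rotation as Rn
_r,_p=ray,proj
def _fix(c):
    c=dict(c); 
    if np.size(c["rotation"])==3: c["rotation"]=Rn.from_euler('xyz',np.array(c["rotation"])).as_matrix()
    return c
def ray(c,u,v): return _r(_fix(c),u,v)
def proj(c,P): return _p(_fix(c),P)
def keys(c,box):
    x0,y0,x1,y1=box; h=cv2.cvtColor(np.ascontiguousarray(c["pixels"][y0:y1,x0:x1]),cv2.COLOR_RGB2HSV).astype(int)
    H,S,V=h[...,0],h[...,1],h[...,2]; out={}
    for n,m in dict(red=((H<6)|(H>174))&(S>150)&(V>90),green=(abs(H-65)<15)&(S>150)&(V>70),yellow=(abs(H-26)<6)&(S>170)&(V>120)).items():
        k,l,st,ce=cv2.connectedComponentsWithStats(m.astype(np.uint8)); i=1+np.argmax(st[1:,4]); out[n]=(ce[i][0]+x0,ce[i][1]+y0,st[i,4])
    return out
E
python3 - <<'E'
from h import *
c=dict(np.load('top.npz')); s=dict(np.load('side.npz'))
k=keys(c,(185,150,330,270)); ks=keys(s,(240,180,335,270))
for n in k: print(n,np.round(k[n],1),onz(c,*k[n][:2],.094).round(4),np.round(ks[n],1),onz(s,*ks[n][:2],.094).round(4))
im=c["pixels"][150:270,185:335,::-1]; cv2.imwrite('pics/c1.png',cv2.resize(im,None,fx=5,fy=5,interpolation=cv2.INTER_CUBIC))
im=s["pixels"][180:280,235:335,::-1]; cv2.imwrite('pics/c2.png',cv2.resize(im,None,fx=6,fy=6,interpolation=cv2.INTER_CUBIC))
E
```

```text
red [203.6 212.   90. ] [0.5949 0.1432 0.094 ] [280.3 192.9  47. ] [0.5952 0.1375 0.094 ]
green [219.9 218.2  78. ] [0.5786 0.0973 0.094 ] [276.7 201.2  28. ] [0.5775 0.0867 0.094 ]
yellow [236.5 224.1  89. ] [0.5629 0.051  0.094 ] [273.6 208.6  47. ] [0.5625 0.043  0.094 ]
```

View pics/c1.png

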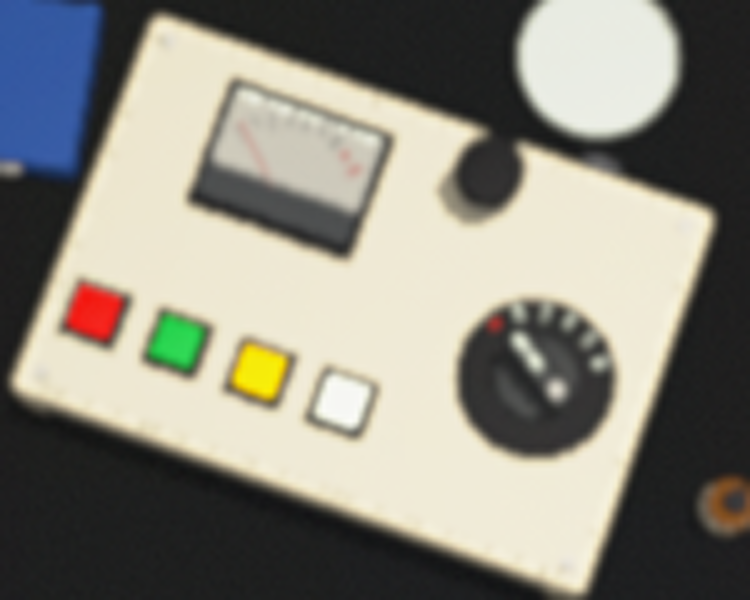

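View pics/c2.png

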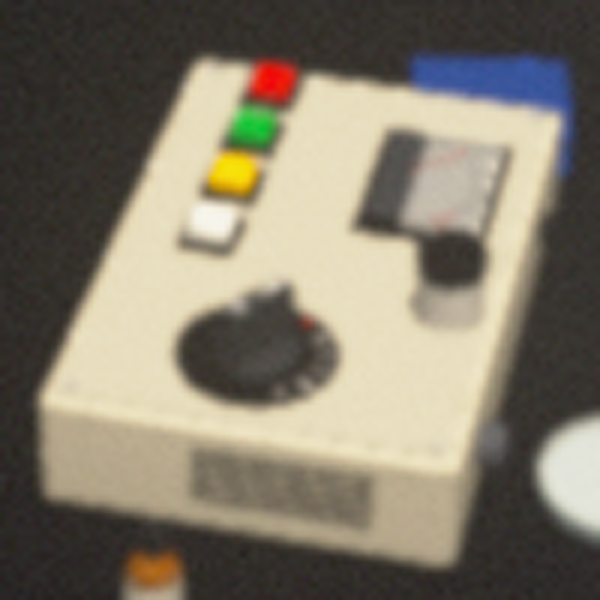

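```bash
cat > fit.py <<'E'
from h import *
from scipy.optimize import least_squares
c=dict(np.load('top.npz'))
a=lambda X,Y:((X+.5)/5-.5+185,(Y+.5)/5-.5+150)
k=keys(c,(185,150,330,270))
K=np.array([onz(c,*k[n][:2],.094)[:2] for n in k]+[onz(c,*a(342,402),.094)[:2]])
t=np.array([1.5,.5,-.5,-1.5])*.049
D=onz(c,*a(537,378),.082); C=np.array([onz(c,*a(*p),.08)[:2] for p in((155,15),(712,215),(585,592),(15,385))])
f=lambda p:(p[:2]+np.outer(t,[-np.sin(p[2]),np.cos(p[2])])-K).ravel()
r=least_squares(f,[.57,.07,-.33]); p=r.x
print('keyrow centre,yaw',p.round(4),np.abs(r.fun).max()); print('keys r,g,y,w',(f(p).reshape(4,2)+K).round(4).tolist())
print('dial',D.round(4),'corners',C.round(3).tolist(),'centre',C.mean(0).round(4))
R=np.array([[np.cos(p[2]),np.sin(p[2])],[-np.sin(p[2]),np.cos(p[2])]])
print('unit frame: keys',R@(p[:2]-C.mean(0)),'dial',R@(D[:2]-C.mean(0)), 'corner',((C-C.mean(0))@R.T).round(4).tolist())
s=dict(np.load('side.npz')); u=proj(s,D); w=proj(s,[*(f(p).reshape(4,2)+K)[3],.094]); print('side crop dial',(u[0]-235)*6,(u[1]-180)*6,'white',(w[0]-235)*6,(w[1]-180)*6)
E
python3 fit.py
```

```text
keyrow centre,yaw [ 0.5709  0.0741 -0.332 ] 0.00043555472517786686
keys r,g,y,w [[0.5949, 0.1436], [0.5789, 0.0973], [0.5629, 0.0509], [0.547, 0.0046]]
dial [ 0.5641 -0.1038  0.082 ] corners [[0.769, 0.116], [0.659, -0.202], [0.446, -0.131], [0.555, 0.188]] centre [ 0.6073 -0.0075]
unit frame: keys [-0.06103757  0.06533448] dial [-0.00950392 -0.10507198] corner [[0.1129, 0.1695], [0.1125, -0.1673], [-0.1125, -0.1697], [-0.1129, 0.1674]]
side crop dial 257.0451971432369 347.5870084947554 white 209.91069110722265 212.3633326686754
```

Emit:
step_arm(
  motion=[
    [[0.5,-0.3,0.0],0.1],
    [[1.4,-0.85,0.1],0.25],
    [[2.3,-1.4,0.2],0.4],
    [[3.2,-1.95,0.3],0.55],
    [[4.1,-2.5,0.4],0.7],
    [[5.0,-3.06,0.5],0.75],
    [[5.9,-3.6,0.6],0.75],
    [[6.8,-4.15,0.73],0.75],
    [[7.7,-4.7,0.73],0.75],
    [[8.37,-5.12,0.73],0.75],
  ],
  hand=255,
  squeeze=20,
)

```text
time: 1.35
tool_pos: [0.5481, 0.0067, 0.1994]
tool_rot: [3.141, 0.001, -0.332]
contact_force: [0.9, -1.1, 0.9]
opening: 0.0006
grip_force: 0.0
```

Emit:
step_arm(
  motion=[
    [[0,0,0],0],
    [[0,0,0],0],
  ],
)

```text
time: 1.6
tool_pos: [0.5468, 0.0046, 0.1993]
tool_rot: [3.141, 0.001, -0.331]
contact_force: [-0.9, -0.0, 0.8]
opening: 0.0004
grip_force: 0.0
```

Emit:
step_arm(
  motion=[
    [[0,0,0.5],0],
    [[0,0,1.0],0],
    [[0,0,1.33],0],
    [[0,0,1.33],0],
  ],
)

```text
time: 2.1
tool_pos: [0.5459, 0.0033, 0.119]
tool_rot: [3.141, 0.003, -0.334]
contact_force: [0.7, 0.1, -0.0]
opening: 0.0008
grip_force: 0.0
```

Run:
```python
from h import *
c=grab("top","pics/t1f.png");s=grab("side","pics/s1f.png")
a=cv2.resize(c["pixels"][150:270,185:335,::-1],(400,320),interpolation=cv2.INTER_CUBIC)
b=cv2.resize(s["pixels"][165:265,235:335,::-1],(400,400),interpolation=cv2.INTER_CUBIC)
a=cv2.copyMakeBorder(a,0,80,0,0,cv2.BORDER_CONSTANT); cv2.imwrite("pics/v1.png",np.hstack([a,b])); print(robot.observe()["tool_pos"])
```

```text
[0.54743675 0.00362115 0.12084599]
```

View pics/v1.png

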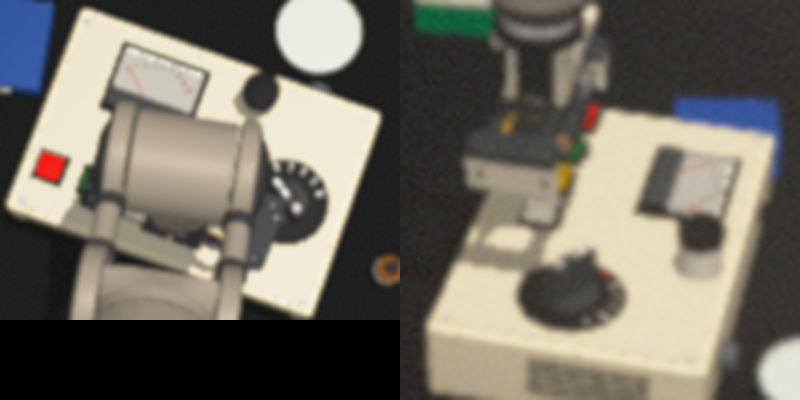

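The fingertips sit over the white key (right picture, about (540,215)), clear of the yellow key. Pressing now.

Emit:
step_arm(
  motion=[
    [[0,0,0.08],0],
    [[0,0,0.16],0],
    [[0,0,0.24],0],
    [[0,0,0.26],0],
    [[0,0,0.26],0],
  ],
)

```text
time: 2.82
tool_pos: [0.5478, 0.0045, 0.1052]
tool_rot: [3.141, -0.001, -0.332]
contact_force: [-1.6, -1.2, 5.6]
opening: 0.0005
grip_force: 3.4
```

Emit:
step_arm(
  motion=[
    [[0,0,0.03],0],
    [[0,0,0.03],0],
  ],
)

```text
time: 3.08
tool_pos: [0.5478, 0.0045, 0.105]
tool_rot: [3.141, -0.002, -0.332]
contact_force: [-5.3, -0.2, 19.3]
opening: 0.0004
grip_force: 9.5
```

Emit:
step_arm(
  motion=[
    [[0,0,-0.2],0],
    [[0,0,-0.45],0],
    [[0,0,-0.55],0],
    [[0,0,-0.55],0],
  ],
)

```text
time: 3.58
tool_pos: [0.5475, 0.0047, 0.136]
tool_rot: [-3.141, -0.001, -0.332]
contact_force: [-0.1, -0.4, 0.6]
opening: 0.0003
grip_force: 0.0
```

White bottomed at 19 N. Green is 98 mm along tool −y.

Emit:
step_arm(
  motion=[
    [[0,-0.6,0],0],
    [[0,-1.3,0],0],
    [[0,-1.633,0],0],
    [[0,-1.633,0],0],
    [[0,-1.633,0.25],0],
    [[0,-1.633,0.4],0],
    [[0,-1.633,0.5],0],
    [[0,-1.633,0.53],0],
    [[0,-1.633,0.54],0],
    [[0,-1.633,0.54],0],
  ],
)

```text
time: 4.82
tool_pos: [0.5786, 0.0962, 0.1051]
tool_rot: [3.14, 0.0, -0.333]
contact_force: [-7.7, -3.4, 17.3]
opening: 0.0006
grip_force: 8.3
```

Emit:
step_arm(
  motion=[
    [[0,0,-0.2],0],
    [[0,0,-0.44],0],
    [[0,0,-0.54],0],
    [[0,0,-0.54],0],
  ],
)

```text
time: 5.32
tool_pos: [0.5796, 0.0974, 0.1361]
tool_rot: [-3.141, -0.001, -0.332]
contact_force: [-0.4, -0.6, 0.7]
opening: 0.0003
grip_force: 0.0
```

Emit:
step_arm(
  motion=[
    [[0,0.5,0],0],
    [[0,0.817,0],0],
    [[0,0.817,0],0],
    [[0,0.817,0.25],0],
    [[0,0.817,0.4],0],
    [[0,0.817,0.5],0],
    [[0,0.817,0.53],0],
    [[0,0.817,0.54],0],
    [[0,0.817,0.54],0],
  ],
)

```text
time: 6.45
tool_pos: [0.5631, 0.0516, 0.105]
tool_rot: [-3.141, -0.0, -0.332]
contact_force: [-7.2, 0.9, 16.8]
opening: 0.0003
grip_force: 8.7
```

Emit:
step_arm(
  motion=[
    [[0,0,-0.2],0],
    [[0,0,-0.6],0],
    [[0,0,-1.2],0],
    [[0,0,-1.54],0],
    [[0,0,-1.54],0],
  ],
)

```text
time: 7.08
tool_pos: [0.5643, 0.0511, 0.197]
tool_rot: [-3.141, -0.003, -0.332]
contact_force: [-1.2, -1.2, -0.9]
opening: 0.0008
grip_force: 0.0
```

Emit:
step_arm(
  motion=[
    [[0.3,0.8,0],-0.18],
    [[0.6,1.6,0],-0.36],
    [[0.858,2.437,0],-0.54],
    [[0.858,2.437,0],-0.72],
    [[0.858,2.437,0],-0.9],
    [[0.858,2.437,0],-0.977],
    [[0.858,2.437,0],-0.977],
  ],
  hand=100,
)

```text
time: 7.95
tool_pos: [0.5639, -0.1039, 0.1942]
tool_rot: [-3.14, 0.001, 0.644]
contact_force: [0.4, 0.3, -0.1]
opening: 0.0557
grip_force: 0.0
```

Run:
```python
from h import *
o=robot.observe();print(o["tool_pos"],o["tool_rot"],o["qpos"])
c=grab("top","pics/t2f.png");s=grab("side","pics/s2f.png")
a=cv2.resize(c["pixels"][150:270,185:335,::-1],(400,320),interpolation=cv2.INTER_CUBIC)
b=cv2.resize(s["pixels"][165:265,235:335,::-1],(400,400),interpolation=cv2.INTER_CUBIC)
a=cv2.copyMakeBorder(a,0,80,0,0,cv2.BORDER_CONSTANT); cv2.imwrite("pics/v2.png",np.hstack([a,b]))
```

```text
[ 0.56386515 -0.10386207  0.19418512] [-3.13976230e+00  1.40546262e-03  6.44054043e-01] [-3.15750548e-01  4.72963110e-01  1.46085364e+00 -1.08102851e-04
  1.21008139e+00  6.11031292e-01]
```

View pics/v2.png

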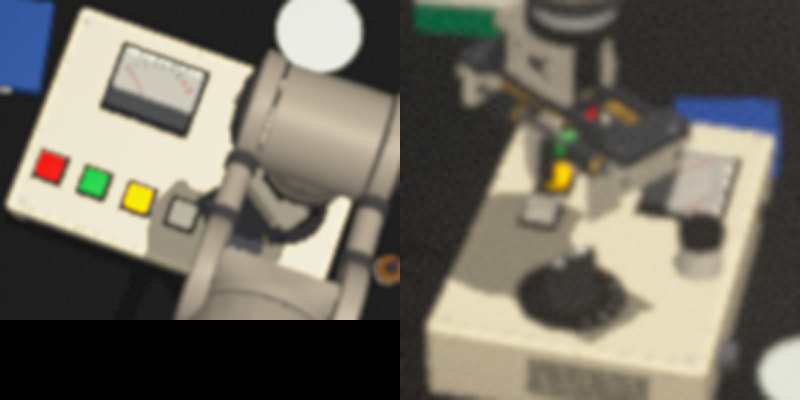

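Emit:
step_arm(
  motion=[
    [[0,0,0.5],0],
    [[0,0,1.0],0],
    [[0,0,1.3],0],
    [[0,0,1.4],0],
    [[0,0,1.4],0],
  ],
)

```text
time: 8.68
tool_pos: [0.5644, -0.104, 0.1117]
tool_rot: [-3.141, 0.0, 0.644]
contact_force: [0.5, 0.3, 0.3]
opening: 0.0556
grip_force: 0.0
```

Emit:
step_arm(
  motion=[
    [[0,0,0],0],
    [[0,0,0],0],
    [[0,0,0],0],
    [[0,0,0],0],
    [[0,0,0],0],
    [[0,0,0],0],
  ],
  hand=255,
  squeeze=25,
)

```text
time: 9.43
tool_pos: [0.5647, -0.1044, 0.1118]
tool_rot: [3.141, -0.0, 0.645]
contact_force: [1.3, -2.9, 0.1]
opening: 0.0137
grip_force: 25.0
```

Run:
```python
from cell import robot
o=robot.observe()
for k in("tool_pos","tool_rot","contact_force","torque","opening","grip_force"):print(k,o[k])
```

```text
tool_pos [ 0.56466912 -0.10439637  0.11184942]
tool_rot [ 3.14056743e+00 -2.24595035e-04  6.44838122e-01]
contact_force [ 1.27767368 -2.89027939  0.09312662]
torque [-0.33138048 -0.18134276  0.02756358]
opening 0.01365738740870211
grip_force 24.986644685268402
```

Emit:
step_arm(
  motion=[
    [[0,0,0],0],
    [[0,0.005,0],0.05],
    [[0,0.005,0],0.1],
    [[0,0.005,0],0.15],
    [[0,0.005,0],0.15],
  ],
  squeeze=45,
)

```text
time: 10.05
tool_pos: [0.5647, -0.1044, 0.1119]
tool_rot: [3.141, -0.0, 0.496]
contact_force: [1.2, -2.5, 1.1]
opening: 0.0139
grip_force: 45.0
```

```bash
cat > o.py <<'E'
from cell import robot
o=robot.observe()
for k in("time","tool_rot","contact_force","torque","opening","grip_force"):print(k,o[k])
E
python3 o.py
```

```text
time 10.05
tool_rot [ 3.14096527e+00 -2.20687655e-04  4.95502032e-01]
contact_force [ 1.17320227 -2.47449217  1.10928235]
torque [-0.37906676 -0.18808932  0.06527113]
opening 0.013861459260829507
grip_force 44.992157220840454
```

Emit:
step_arm(
  motion=[
    [[0,0,0],0.06],
    [[0,0,0],0.12],
    [[0,0,0],0.18],
    [[0,0,0],0.243],
    [[0,0,0],0.243],
  ],
)

```text
time: 10.68
tool_pos: [0.5647, -0.1045, 0.1119]
tool_rot: [3.141, -0.0, 0.253]
contact_force: [0.7, -3.0, 0.5]
opening: 0.0136
grip_force: 45.0
```

```bash
python3 o.py
```

```text
time 10.675
tool_rot [ 3.14104898e+00 -3.84569341e-04  2.53145691e-01]
contact_force [ 0.65108168 -2.98024477  0.5027274 ]
torque [-0.46240616 -0.23529637  0.03078003]
opening 0.01364987374725437
grip_force 44.98744547367096
```

Emit:
step_arm(
  motion=[
    [[0,0,0],0.08],
    [[0,0,0],0.16],
    [[0,0,0],0.24],
    [[0,0,0],0.32],
    [[0,0,0],0.39],
    [[0,0,0],0.392],
    [[0,0,0],0.392],
  ],
)

```text
time: 11.55
tool_pos: [0.5647, -0.1046, 0.1119]
tool_rot: [3.141, -0.001, -0.138]
contact_force: [1.9, -4.1, 1.6]
opening: 0.0134
grip_force: 45.0
```

Emit:
step_arm(
  motion=[
    [[0,0,0],0.07],
    [[0,0,0],0.14],
    [[0,0,0],0.2],
    [[0,0,0],0.2],
  ],
)

```text
time: 12.05
tool_pos: [0.5647, -0.1046, 0.1119]
tool_rot: [3.141, -0.001, -0.338]
contact_force: [1.9, -4.9, 2.1]
opening: 0.014
grip_force: 45.0
```

```bash
python3 o.py
```

```text
time 12.05
tool_rot [ 3.14108523e+00 -7.08633912e-04 -3.38171812e-01]
contact_force [ 1.91873479 -4.93458757  2.10579331]
torque [-0.73664061 -0.15072041  0.22859866]
opening 0.014005888607980257
grip_force 44.99599635601044
```

Emit:
step_arm(
  motion=[
    [[0,0,0],0.06],
    [[0,0,0],0.12],
    [[0,0,0],0.18],
    [[0,0,0],0.193],
    [[0,0,0],0.193],
    [[0,0,0],0.193],
  ],
)

```text
time: 12.8
tool_pos: [0.5647, -0.1047, 0.1119]
tool_rot: [3.141, -0.001, -0.531]
contact_force: [1.8, -5.5, 1.1]
opening: 0.0136
grip_force: 45.0
```

```bash
python3 o.py
python3 - <<'E'
from h import *
c=grab("top","pics/t3f.png");s=grab("side","pics/s3f.png")
a=cv2.resize(c["pixels"][150:270,185:335,::-1],(400,320),interpolation=cv2.INTER_CUBIC)
b=cv2.resize(s["pixels"][165:265,235:335,::-1],(400,400),interpolation=cv2.INTER_CUBIC)
a=cv2.copyMakeBorder(a,0,80,0,0,cv2.BORDER_CONSTANT); cv2.imwrite("pics/v3.png",np.hstack([a,b]))
E
```

```text
time 12.8
tool_rot [ 3.14124320e+00 -7.35077182e-04 -5.30922010e-01]
contact_force [ 1.78183354 -5.46592544  1.09179007]
torque [-0.76125667 -0.23890146  0.0953371 ]
opening 0.013620967862522794
grip_force 44.98673915863037
```

View pics/v3.png

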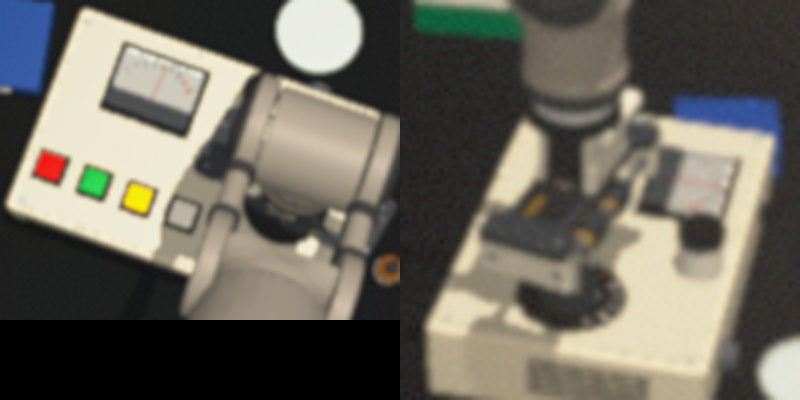

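The meter needle has swung from the left to mid-scale at about (160,82). The canister is still at (700,245) in the side view, and the torque peaked at 0.23 N m halfway, then fell at the stop. The tool has turned 1.176 rad, so this is the third stop; I'll hold for the half second, then hand in.

Emit:
step_arm(
  motion=[
    [[0,0,0],0],
    [[0,0,0],0],
    [[0,0,0],0],
    [[0,0,0],0],
    [[0,0,0],0],
    [[0,0,0],0],
  ],
)

```text
time: 13.65
tool_pos: [0.5647, -0.1046, 0.1119]
tool_rot: [3.141, -0.001, -0.531]
contact_force: [1.4, -4.5, 1.3]
opening: 0.0136
grip_force: 45.0
```

```bash
python3 o.py; python3 -c "
from cell import robot
print(robot.hand_in())"
```

```text
time 13.65
tool_rot [ 3.14128621e+00 -7.31788388e-04 -5.30910347e-01]
contact_force [ 1.38368013 -4.45471301  1.29054964]
torque [-0.74469469 -0.24111072  0.10269335]
opening 0.013561925080421157
grip_force 44.98666048049927
the job is handed in; nothing more can be done
None
```

I pressed the white, green and yellow keys fully down one at a time without touching red, turned the selector 1.176 rad clockwise to its third stop, and handed the job in at 13.65 s with the gripper holding it there at 45 N; the hand-in returned no verdict.

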